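Fit a small trolley wheel on its upright axle

TASK

Assemble the wheel on the upright axle of the stand, all parts lying flat on one another, in this order from the bottom: the flat steel spacer ring down on the stand's boss, then the black wheel, then the brass sleeve, and last the aluminium hub cap over the axle's tip, closed side up. Each must be fully home on the one below and then released. Leave the white tub, the green flask and the screwdriver undisturbed.

Things in the scene. Friction and masses are not known exactly. Their poses are not given: they have to be found in the camera images.
- axle_seat (a point): The fixed stand: a light wood block 90 x 90 mm and 25 mm high, with a dark steel boss (diameter 32, 20 mm high) in the middle of its top, and on it a bright steel axle that stands upright. This point is the centre of the boss's flat top, where the axle begins (45 mm above the bench); z is up along the axle. The axle is 12 mm thick and 62 mm tall above this point; its last 16 mm taper to 6 mm at the flat tip. The stand's place and yaw vary; it does not move.
- washer_mid (a point): Bright steel spacer ring, flat: outer diameter 46, hole 18, thickness 12 mm, 0.12 kg. Lies flat on the bench. The point is its centre, half-way up (6 mm above its underside); z is its axis. Assembled, this point is 6 mm above the seat.
- wheel_mid (a point): Small black rubber-tyred wheel with white hub faces: outer diameter 60, hole 18, 22 mm wide, 0.09 kg. Lies flat on the bench. The point is its centre, half-way up (11 mm above its underside); z is its axis. Assembled, this point is 23 mm above the seat.
- sleeve_mid (a point): Brass sleeve (short tube): outer diameter 32, hole 18, 20 mm high, 0.09 kg. Stands upright on the bench. The point is its centre, half-way up (10 mm above its underside); z is its axis. Assembled, this point is 44 mm above the seat.
- cap_mid (a point): Aluminium hub cap: closed round cap without a hole in its top, diameter 40, 22 mm high, with a blind bore of diameter 18, 16 mm deep, from below; 0.05 kg. Stands closed side up on the bench, as it is to be fitted. The point is its centre, half-way up (11 mm above its underside); z is its axis, up through the closed top. Assembled, this point is 65 mm above the seat.
- tub: Bystander: white plastic tub with lid, diameter 56, 60 mm high; origin at the centre of its underside. Not to be moved.
- flask: Bystander: small green flask with red cap, diameter 44, 100 mm high; origin at the centre of its underside. Not to be moved.
- driver: Bystander: screwdriver 170 mm long with black handle, lying on the bench beyond the stand, along its own x axis; origin near its middle. Not to be moved.
Mind the look-alikes: they are no part of the job. Of the things that look like the part that bears axle_seat, the smallest one is meant.

How it is judged:
On the way, in this order (a step that is already met when the one before it is completed fails the run):
1. the spacer ring is home on the boss (horizontal distance between washer_mid and axle_seat below 0.006 m and z of washer_mid in the frame of axle_seat between 0.003 and 0.01 m and angle between washer_mid's own z axis and vertical below 0.1 rad), for 0.2 s.
2. the wheel is home on the spacer ring (horizontal distance between wheel_mid and axle_seat below 0.006 m and z of wheel_mid in the frame of axle_seat between 0.02 and 0.027 m and angle between wheel_mid's own z axis and vertical below 0.1 rad), for 0.2 s.
3. the sleeve is home on the wheel (horizontal distance between sleeve_mid and axle_seat below 0.006 m and z of sleeve_mid in the frame of axle_seat between 0.041 and 0.048 m and angle between sleeve_mid's own z axis and vertical below 0.1 rad), for 0.2 s.
4. the hub cap is home on the sleeve (horizontal distance between cap_mid and axle_seat below 0.008 m and z of cap_mid in the frame of axle_seat between 0.062 and 0.069 m and angle between cap_mid's own z axis and vertical below 0.1 rad), for 0.2 s.
At the end, for the whole second after the job is handed in: Spacer ring, wheel, sleeve and hub cap are on the axle in this order from the bottom: each centre within 6 mm (cap 8 mm) sideways of the axle, each at its assembled height above the seat (from 3 mm under to 4 mm over), tilted less than 0.1 rad, released and at rest (all of step 1 and all of step 2 and all of step 3 and all of step 4 and linear speed of each of washer, wheel, sleeve, cap below 0.01 m/s); the robot touches nothing.
It fails at once if the tub was disturbed (moved more than 25 mm) (distance of tub from where it was at the start of the episode above 0.025 m).
It fails at once if the flask was disturbed (moved more than 25 mm) (distance of flask from where it was at the start of the episode above 0.025 m).
It fails at once if the screwdriver was disturbed (moved more than 25 mm) (distance of driver from where it was at the start of the episode above 0.025 m).
It also fails if it takes over 144 s, if anything falls off the work surface, if the arm or the gripper's body presses on something with over 40 N, if the wrist force passes 120 N, or if a joint passes its speed limit or range.

ROBOT

A 6-joint arm with a two-finger parallel gripper is mounted at the origin on the work surface. World frame = base frame: x ahead of the robot, y to its left, z up, the work surface at z = 0. Lengths are in m, angles in rad, forces in N, time in s.
With the tool pointing down it reaches from about 0.25 to 0.775 m from the base axis. Payload 4 kg.
Tool frame: the origin (TCP) lies at the centre of the arm's flange, where the gripper is bolted on; the fingertips stand 199 mm ahead of it and the grasp point (between the pads) lies 180 mm ahead of it (robot.tcp_to_tips is the distance from the TCP to the fingertips, in m); z points along the fingers, y is the line along which they close (so a half turn about z gives the same grasp; the last joint's range is limited). The gripper opens to 94 mm and grips with 3 to 60 N. Pads are 16 mm wide; open, the fingers measure 119 mm over their backs; the gripper's body (75 mm by 177 mm) begins 78 mm behind the grasp point.
Start: joints at [1.186, 0.087, 1.371, -0, 1.684, -0.103], TCP at [0.153, 0.528, 0.405] pointing down, gripper open.
Joint ranges: [-3.1, 3.1], [-0.76, 2.03], [0.27, 2.55], [-1.08, 4.22], [0.17, 2.65], [-2.57, 2.57]. Speed limits (rad/s): [2.79, 2.79, 3.14, 3.14, 3.14, 3.14].

INTERFACE

Orientations are given as [roll, pitch, yaw] about the fixed x, y, z axes, in that order (R = Rz(yaw) Ry(pitch) Rx(roll)).
In Python, from bench import telemetry, snapshot, ticket, robot gives the robot as it stands.
- The arm moves only by the tool apply_moves, never from a script. Its argument "moves" is a list that holds one entry, the list of rows, each a list of 5 numbers: the shift along the tool's x, y, z in units of 50 mm (1.0 is 50 mm), then the turn about the tool's z in units of 10 degrees (1.0 is 10 degrees), then the closure, from 0 (fully open) to 1 (shut). A call has 1 to 10 rows; each row is the pose to reach, as a shift and turn from the pose commanded when the call began, along the tool's axes at that moment; what a row does not reach only later rows make up. A row lasts 1/8 s, in which the tool goes at most 62.5 mm and 10.7 degrees, less where a joint would pass 70% of its speed; a pose out of reach is approached as far as the arm can. A call with a gripper value outside its range is refused whole. The fingers move at their own pace and stop on an object; the grip force is fixed at half the most. Time passes only in rows, so rows that repeat a pose let the fingers close. It gives the time, the measured TCP pose, the force, the opening and the grip force at its end, in the units of the state.
- telemetry.get_obs(): the state, without advancing time (a new reading comes with each control period).
- snapshot(name): name is "side" or "top" or "wrist"; returns a dict with "image" (400x640x3 uint8, red, green, blue), "fovy" (degrees; the focal length in pixels is half the picture's height over the tangent of half this angle, whatever the lens; pixels are square), "cx", "cy" (the principal point, pixels), "R" (3x3) and "t" (3): a world point X has camera coordinates R X + t. Camera axes: x right, y down, z forward; pixel columns grow to the right and rows downward; lengths in m; the calibration is good to about 2 mm. A picture is of the moment at which its call begins. There is no depth.
- ticket.close_job(): hands the job in; it is judged then, once.
The state is a dict: "time": time; "joint_positions": joint angles; "qvel": joint speeds; "joint_torque": joint torques, N m; "tool_pos": TCP position; "ee_rot": TCP orientation; "wrist_force": force on the tool from outside, world axes, zero at the start; "wrist_torque": the same for the moment, N m; "width": finger opening in m; "finger_force": force on a finger pad.
Only numpy, scipy, OpenCV 4.12 (cv2) and the standard library are available. Lean on these libraries where they do the work, as an engineer would, in place of code of your own. Each camera call takes 0.05 s, during which the arm holds its last target. There are 200 camera calls.

## Working session

There is one attempt and no reset: what is moved stays moved. The work goes in short steps, Python scripts to look and compute and a tool call to move; the robot and the scene stay as the last step left them, time stands still between calls to the robot, and variables do not carry over. Pictures are saved under pics/ and viewed, at most 14 in all, crops included, and the job is handed in when it is done.

Besides the shell and the picture viewer there is one more tool, called after "Request:" by a JSON object that holds its "fn" and its "kwargs". apply_moves: Moves the arm, as the interface text tells. Its arguments: {"type":"object","properties":{"moves":{"type":"array","items":{"type":"array","items":{"type":"array","items":{"type":"number"}}}}},"required":["moves"]}

```bash
mkdir -p pics; ls; python3 - <<'E'
from bench import telemetry, snapshot
import cv2,pickle
o=telemetry.get_obs();print({k:o[k] for k in('time','tool_pos','ee_rot','width','joint_positions')})
for n in('top','side'):
    s=snapshot(n);pickle.dump(s,open(f'pics/{n}0.pkl','wb'));cv2.imwrite(f'pics/{n}0.png',s['image'][...,::-1])
    print(n,s['fovy'],s['cx'],s['cy'],s['R'],s['t'])
E
```

```text
pics
{'time': 0.0, 'tool_pos': array([0.152913  , 0.52820475, 0.40350991]), 'ee_rot': array([-3.13940896e+00, -1.99564414e-04,  2.85978933e+00]), 'width': 0.09402116219704917, 'joint_positions': array([ 1.18589973e+00,  8.79622386e-02,  1.37223421e+00, -2.63883274e-05,
        1.68358884e+00, -1.03096436e-01])}
top 50.98110751007154 326.44804087591274 200.97236382010803 [[-0.00835622 -0.99967014 -0.02428531]
 [-0.99864274  0.00959128 -0.05119271]
 [ 0.05140875  0.02382457 -0.99839347]] [0.04422516 0.57246083 0.97343554]
side 52.49580840949898 320.4754970295997 198.27096097437152 [[ 0.9064209  -0.4220888  -0.0155627 ]
 [-0.28471514 -0.58336939 -0.76066907]
 [ 0.31199109  0.69391728 -0.64895328]] [-0.50318762  0.20747184  0.93685921]
```

View pics/top0.png

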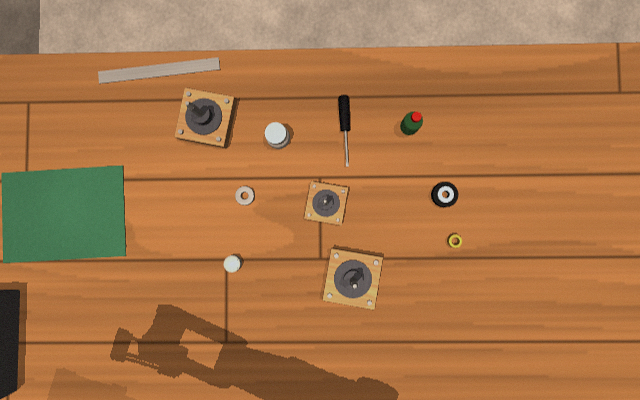

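View pics/side0.png

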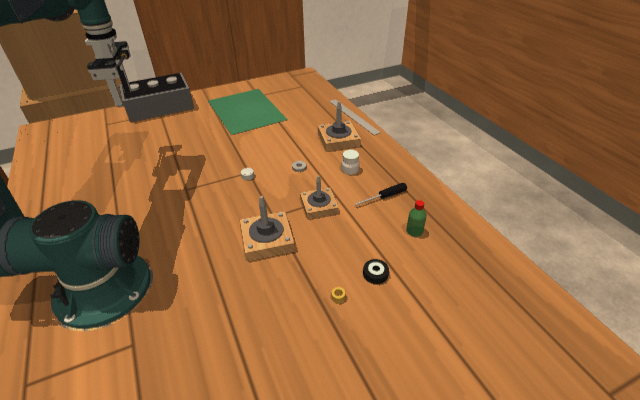

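The top view shows the small target stand at about (326,203). The ring is at (245,196), the cap at (233,264), the wheel at (445,195) and the sleeve at (455,241). The larger stands at (205,117) and (353,279) are decoys. The side view agrees: axle base at about (319,200), ring at (299,166), cap at (247,174), wheel at (376,271) and sleeve at (339,295).

```bash
cat > h.py <<'E'
import numpy as np,cv2,pickle
from bench import telemetry,snapshot
from scipy.spatial.transform import Rotation as Ro
def ray(s,u,v):
    f=200/np.tan(np.radians(s['fovy']/2)); R=np.array(s['R']);t=np.array(s['t'])
    d=R.T@np.array([(u-s['cx'])/f,(v-s['cy'])/f,1]); return -R.T@t,d
def plane(s,u,v,z):
    c,d=ray(s,u,v); return c+d*(z-c[2])/d[2]
def proj(s,X):
    f=200/np.tan(np.radians(s['fovy']/2)); p=np.array(s['R'])@np.array(X)+s['t']; return np.round([s['cx']+f*p[0]/p[2],s['cy']+f*p[1]/p[2]],1)
def shot(n,name,crop=None,k=1):
    s=snapshot(n);pickle.dump(s,open(f'pics/{name}.pkl','wb'));im=s['image'][...,::-1]
    if crop: im=im[crop[1]:crop[3],crop[0]:crop[2]]
    cv2.imwrite(f'pics/{name}.png',cv2.resize(im,None,fx=k,fy=k)); return s
def togo(p,yaw=None):
    """shift in tool axes, units of 50mm, to put TCP at p"""
    o=telemetry.get_obs(); R=Ro.from_euler('xyz',o['ee_rot']).as_matrix()
    return np.round(R.T@(np.array(p)-o['tool_pos'])/.05,3), o['tool_pos'].round(4),o['ee_rot'].round(4)
E
python3 - <<'E'
from h import *
T=pickle.load(open('pics/top0.pkl','rb'));S=pickle.load(open('pics/side0.pkl','rb'))
for n,a,b,z in[('ring',(245,196),(299,166),.012),('wheel',(445,195),(376,269),.022),('sleeve',(455,241),(339,292),.02),('cap',(232.5,264),(247,174),.011),('boss',(326,203),(319,199),.045),('tub',(276,133),(350,157),.06),('flask',(416,117),(420,205),.1),('bigstandboss',(353,279),(265,230),.06),('drv',(344,130),(382,196),.01)]:
    print(n,plane(T,*a,z).round(4),plane(S,*b,z).round(4))
# corners of stand block (z=.025)
for c in [(314,181),(349,187),(342,225),(304,218)]: print(plane(T,*c,.025).round(4))
E
```

```text
ring [0.5867 0.2327 0.012 ] [0.5868 0.2268 0.012 ]
wheel [ 0.5837 -0.237   0.022 ] [ 0.5858 -0.2396  0.022 ]
sleeve [ 0.4769 -0.2581  0.02  ] [ 0.48   -0.2588  0.02  ]
cap [0.4262 0.2623 0.011 ] [0.4279 0.26   0.011 ]
boss [0.5667 0.0394 0.045 ] [0.5608 0.0199 0.045 ]
tub [0.7265 0.1515 0.06  ] [0.7188 0.1392 0.06  ]
flask [ 0.7487 -0.1584  0.1   ] [ 0.7466 -0.1673  0.1   ]
bigstandboss [ 0.3961 -0.0196  0.06  ] [ 0.3867 -0.0438  0.06  ]
drv [ 0.7424 -0.0041  0.01  ] [ 0.7443 -0.0096  0.01  ]
[0.6194 0.0676 0.025 ]
[ 0.6045 -0.0141  0.025 ]
[0.5161 0.0032 0.025 ]
[0.5331 0.0915 0.025 ]
```

```bash
python3 - <<'E'
from h import *
print(togo([.55,.20,.40]))
E
```

```text
(array([-9.454, -4.097,  0.079]), array([0.1529, 0.5282, 0.4036]), array([-3.1396e+00, -2.0000e-04,  2.8598e+00]))
```

Request:
{"fn": "apply_moves", "kwargs": {"moves": [[[-1.0,-0.45,0,0,0],[-2.1,-0.9,0,0,0],[-3.2,-1.4,0,0,0],[-4.3,-1.9,0,0,0],[-5.4,-2.35,0,0,0],[-6.5,-2.8,0,0,0],[-7.5,-3.25,0,0,0],[-8.5,-3.7,0,0,0],[-9.45,-4.1,0,0,0],[-9.45,-4.1,0,0,0]]]}}

```text
time: 1.35
tool_pos: [0.5519, 0.1975, 0.403]
ee_rot: [-3.14, -0.002, 2.855]
wrist_force: [0.3, 0.3, 0.3]
width: 0.0939
finger_force: 0.0
```

```bash
python3 - <<'E'
from h import *
s=shot('wrist','w1');o=telemetry.get_obs();print(o['tool_pos'],o['ee_rot'],o['time'],o['wrist_force'])
for X in [(.587,.23,.012),(.567,.038,.045),(.427,.261,.022)]: print(proj(s,X))
E
```

```text
[0.55070833 0.19886257 0.40335533] [-3.14072973e+00 -2.38985341e-03  2.85706265e+00] 1.4 [ 0.7165262   0.1495974  -0.45497561]
[347.9 199.8]
[192.4 234.9]
[338.7  61.4]
```

View pics/w1.png

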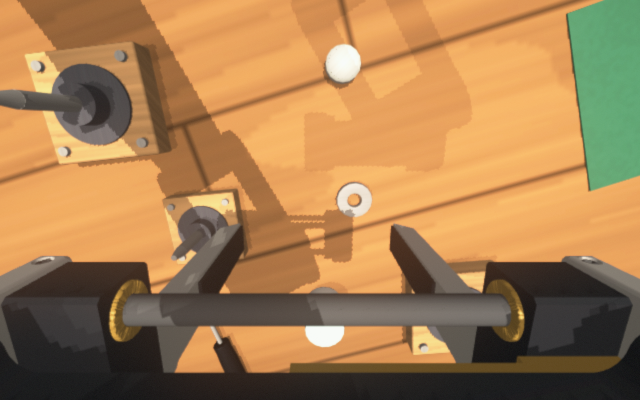

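The wrist view shows the ring at (354,199), the cap at (343,63), the stand boss at (202,226) and a decoy at (90,100).

```bash
cat >> h.py <<'E'
def blob(s,guess,kind,r=40):
    """centre of the bright grey (low saturation) / yellow / dark blob nearest a pixel, convex hull centre"""
    im=s['image'];hsv=cv2.cvtColor(im,cv2.COLOR_RGB2HSV);h,sa,v=[hsv[...,i].astype(int) for i in range(3)]
    m={'grey':(sa<70)&(v>95),'dark':v<75,'brass':(h>21)&(h<36)&(sa>120)&(v>60)}[kind].astype(np.uint8)
    u,w=map(int,guess);k=np.zeros_like(m);cv2.circle(k,(u,w),r,1,-1);m&=k
    cs,_=cv2.findContours(m,cv2.RETR_EXTERNAL,cv2.CHAIN_APPROX_NONE)
    c=max(cs,key=cv2.contourArea);hu=cv2.convexHull(c);e=cv2.fitEllipse(hu)
    return e[0],e[1],cv2.contourArea(hu)
E
python3 - <<'E'
from h import *
s=pickle.load(open('pics/w1.pkl','rb'))
e=blob(s,(354,199),'grey',30);print(e,plane(s,*e[0],.008))
e=blob(s,(343,63),'grey',30);print(e,plane(s,*e[0],.016))
c,_=ray(s,320,200);print(c,'view',np.array(s['R'])[2])
print('grasp px',proj(s,[.5507,.1989,.223]))
p=plane(s,*blob(s,(354,199),'grey',30)[0],.008);print(togo([p[0],p[1],.32]))
E
```

```text
((353.8835754394531, 199.23194885253906), (33.826072692871094, 34.57169723510742), 902.5) [0.58957498 0.23770102 0.008     ]
((342.6571350097656, 63.200531005859375), (34.55187225341797, 38.933570861816406), 1037.5) [0.42920574 0.26554957 0.016     ]
[0.4840545  0.21841136 0.38235699] view [ 0.23442079 -0.06997583 -0.96961347]
grasp px [316.8 247.6]
(array([-0.532,  0.965,  1.665]), array([0.5507, 0.1989, 0.4034]), array([-3.1407e+00, -2.4000e-03,  2.8571e+00]))
```

Request:
{"fn": "apply_moves", "kwargs": {"moves": [[[-0.5,0.9,0.4,0,0],[-0.5,0.9,1.4,0,0],[-0.5,0.9,2.2,0,0],[-0.5,0.9,2.2,0,0]]]}}

```text
time: 1.9
tool_pos: [0.5841, 0.2373, 0.29]
ee_rot: [-3.137, -0.009, 2.862]
wrist_force: [-0.6, -0.1, -0.1]
width: 0.094
finger_force: 0.0
```

```bash
python3 - <<'E'
from h import *
s=shot('wrist','w2');o=telemetry.get_obs();print(o['tool_pos'],o['ee_rot'],o['time'])
g=proj(s,(.589,.236,.008));print(g)
e=blob(s,g,'grey',45);print(e);p=plane(s,*e[0],.010);print(p,togo([p[0],p[1],.2005]))
print('grasp px',proj(s,o['tool_pos']-[0,0,.18]))
E
```

```text
[0.58511321 0.23727432 0.29351737] [-3.1399524  -0.00333303  2.86147317] 1.95
[316.8 211. ]
((318.4869079589844, 211.6836700439453), (48.13959884643555, 49.13112258911133), 1831.5)
[0.58947919 0.23750077 0.01      ] (array([-0.089,  0.032,  1.86 ]), array([0.5851, 0.2373, 0.2935]), array([-3.14  , -0.0033,  2.8615]))
grasp px [316.5 256.1]
```

View pics/w2.png

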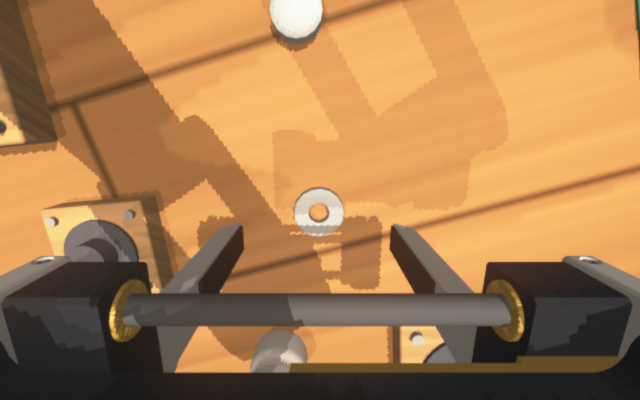

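The ring sits at (318,212), centred between the fingers. I'll go down and grip it.

Request:
{"fn": "apply_moves", "kwargs": {"moves": [[[-0.08,0.03,0.7,0,0.3],[-0.08,0.03,1.4,0,0.3],[-0.08,0.03,1.82,0,0.3],[-0.08,0.03,1.82,0,0.35],[-0.08,0.03,1.82,0,0.6],[-0.08,0.03,1.82,0,1],[-0.08,0.03,1.82,0,1],[-0.08,0.03,1.82,0,1]]]}}

```text
time: 2.95
tool_pos: [0.5914, 0.2367, 0.2066]
ee_rot: [3.139, 0.004, 2.86]
wrist_force: [-1.1, -0.2, 5.8]
width: 0.0445
finger_force: 30.0
```

Request:
{"fn": "apply_moves", "kwargs": {"moves": [[[0,0,-0.6,0,1],[0,0,-1.8,0,1],[0,0,-2.6,0,1],[0,0,-2.6,0,1]]]}}

```text
time: 3.45
tool_pos: [0.5913, 0.2369, 0.3392]
ee_rot: [3.136, 0.008, 2.86]
wrist_force: [-0.3, -0.1, -1.7]
width: 0.0444
finger_force: 30.0
```

```bash
python3 - <<'E'
from h import *
s=shot('wrist','w3')
P=[]
for i in range(4):
    o=telemetry.get_obs();P.append(np.r_[o['tool_pos'],o['ee_rot'],o['width'],o['finger_force'],o['wrist_force'][2]])
print(np.round(P,4),o['time'])
E
```

```text
[[ 5.90700e-01  2.36700e-01  3.35600e-01  3.13920e+00  3.30000e-03
   2.85980e+00  4.45000e-02  2.99997e+01 -2.09530e+00]
 [ 5.90700e-01  2.36700e-01  3.35600e-01  3.13920e+00  3.30000e-03
   2.85980e+00  4.45000e-02  2.99997e+01 -2.09530e+00]
 [ 5.90700e-01  2.36700e-01  3.35600e-01  3.13920e+00  3.30000e-03
   2.85980e+00  4.45000e-02  2.99997e+01 -2.09530e+00]
 [ 5.90700e-01  2.36700e-01  3.35600e-01  3.13920e+00  3.30000e-03
   2.85980e+00  4.45000e-02  2.99997e+01 -2.09530e+00]] 3.5
```

View pics/w3.png

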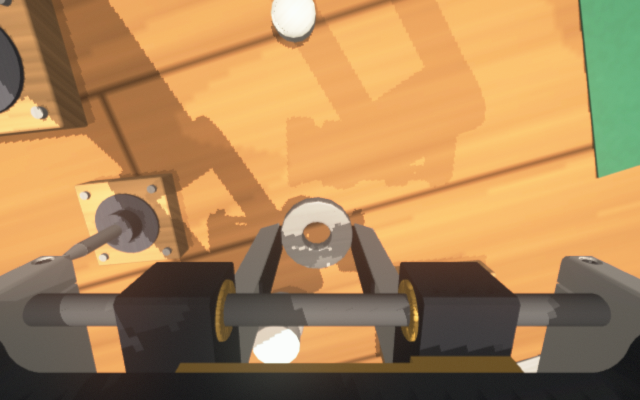

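The ring is held level at about (316,234). I'll move over so the stand lies in clear view.

Request:
{"fn": "apply_moves", "kwargs": {"moves": [[[-0.2,-0.3,-0.8,0,1],[-0.5,-1.2,-1.3,0,1],[-0.9,-2.1,-1.3,0,1],[-1.3,-3.0,-1.3,0,1],[-1.56,-3.65,-1.3,0,1],[-1.56,-3.65,-1.3,0,1],[-1.56,-3.65,-1.3,0,1]]]}}

```text
time: 4.38
tool_pos: [0.6147, 0.0401, 0.3964]
ee_rot: [3.142, -0.004, 2.86]
wrist_force: [0.1, 0.3, -0.7]
width: 0.0445
finger_force: 30.0
```

```bash
python3 - <<'E'
from h import *
s=shot('wrist','w4');o=telemetry.get_obs();print(o['tool_pos'],o['ee_rot'],o['time'])
print('tip,boss',proj(s,(.567,.038,.107)),proj(s,(.567,.038,.045)))
s=shot('top','t4',(260,140,420,260),4)
E
```

```text
[0.6146535  0.04060065 0.39699683] [ 3.14150466e+00 -2.94960011e-03  2.86096582e+00] 4.425
tip,boss [298.  153.5] [301.3 148. ]
```

View pics/w4.png

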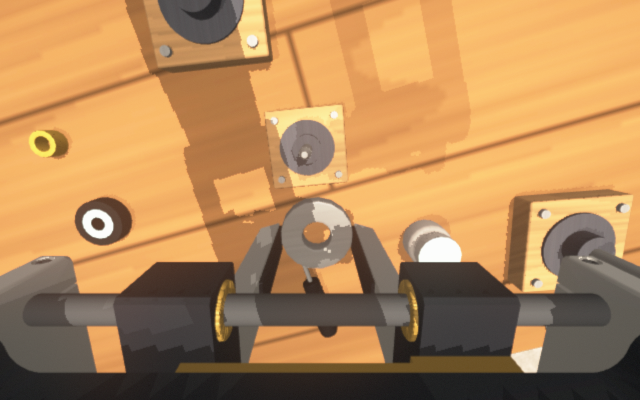

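The boss is centred at about (306,148), the axle tip is at about (305,155), and the held ring's hole is at about (317,234).

```bash
cat >> h.py <<'E'
def boss(s,guess,r=32):
    im=s['image'];hsv=cv2.cvtColor(im,cv2.COLOR_RGB2HSV).astype(int)
    m=((hsv[...,1]<90)&(hsv[...,2]<215)).astype(np.uint8);k=np.zeros_like(m);cv2.circle(k,tuple(map(int,guess)),r,1,-1);m&=k
    cs,_=cv2.findContours(m,cv2.RETR_EXTERNAL,cv2.CHAIN_APPROX_NONE)
    c=cv2.convexHull(max(cs,key=cv2.contourArea));return cv2.fitEllipse(c)
E
python3 - <<'E'
from h import *
s=pickle.load(open('pics/w4.pkl','rb'))
b=boss(s,(306,148));print('boss',b,plane(s,*b[0],.045),plane(s,*b[0],.035))
im=s['image'];print(im[148:162,298:312].sum(2)//3)
e=blob(s,(317,234),'grey',37);print('ring',e)
o=telemetry.get_obs();R=Ro.from_euler('xyz',o['ee_rot']).as_matrix()
for z in(.1936,.1996): 
    p=plane(s,*e[0],o['tool_pos'][2]-z);print('ring in tool',R.T@(p-o['tool_pos']),p)
E
```

```text
boss ((306.65460205078125, 146.99839782714844), (54.38844299316406, 55.10463333129883), 153.71546936035156) [0.5675692  0.04393049 0.045     ] [0.56820108 0.04342389 0.035     ]
[[124 124 121 120 128 131 134 137 140 137 136 137 119 112]
 [123 120 116 123 128 130 135 138 138 137 140 144 126 114]
 [122 117 116 121 128 131 138 141 138 135 135 136 136 126]
 [121 117 115 124 146 158 170 169 150 132 131 128 133 141]
 [124 124 114 138 193 217 219 216 185 138 128 124 122 124]
 [118 121 117 164 216 223 225 223 213 173 127 119 118 124]
 [ 99 112 121 176 219 224 225 223 217 185 124 114 119 134]
 [ 96 108 118 174 220 224 224 221 214 181 119 110 115 124]
 [100 118 112 160 209 221 222 218 205 162 112 114 123 126]
 [ 86  90  92 114 163 202 205 198 165 113 105 127 138 128]
 [ 85  84  87  94 105 132 146 139 112 102 108 124 130 127]
 [ 85  83  84  86  90 102  99  98 106 113 124 127 127 126]
 [ 85  84  84  84  84  86  85  85  92 108 125 129 128 126]
 [ 85  85  83  84  84  84  83  86  96 121 126 127 127 126]]
ring ((316.1335144042969, 233.34498596191406), (70.24760437011719, 71.5990982055664), 3881.5)
ring in tool [0.00528148 0.00019708 0.1936115 ] [0.60924994 0.04261345 0.20389225]
ring in tool [2.99680272e-03 1.93877869e-04 1.99606735e-01] [0.61143281 0.04198284 0.19789225]
```

```bash
python3 - <<'E'
from h import *
s=pickle.load(open('pics/w4.pkl','rb'))
print(s['fovy'],plane(s,303.9,154.4,.107))
print([plane(s,306.65,147,z).round(4) for z in(.025,.03)])
cv2.imwrite('pics/z4.png',cv2.resize(s['image'][95:200,255:360,::-1],None,fx=5,fy=5,interpolation=cv2.INTER_CUBIC))
E
```

```text
67.69703730393184 [0.56924913 0.04282474 0.107     ]
[array([0.5688, 0.0429, 0.025 ]), array([0.5685, 0.0432, 0.03  ])]
```

View pics/z4.png

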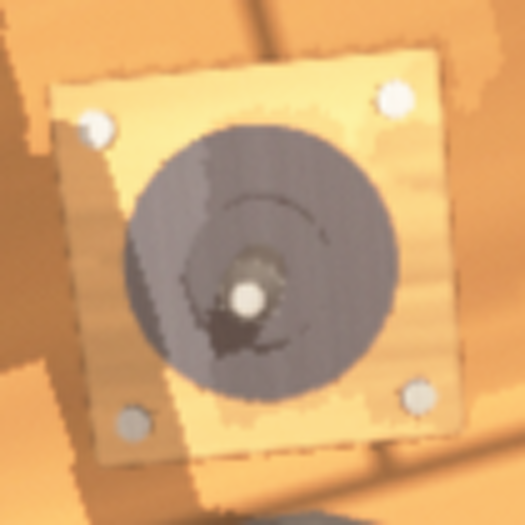

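The flange disc (about 60 mm) carries the 32 mm boss. The flange puts the axle at (.5687,.043) and the tip puts it at (.5692,.0428), so they agree.

```bash
python3 - <<'E'
from h import *
s=pickle.load(open('pics/w4.pkl','rb'));o=telemetry.get_obs()
print([ (z,(np.array(s['R'])@plane(s,316.1,233.3,o['tool_pos'][2]-z)+s['t'])[2], 298.2*.046/70.9) for z in(.19,.1936,.1996,.204)])
print(togo([.5715,.042,.325]))
E
```

```text
[(0.19, np.float64(0.1788788319142411), 0.1934724964739069), (0.1936, np.float64(0.18270180673187741), 0.1934724964739069), (0.1996, np.float64(0.18907343142793803), 0.1934724964739069), (0.204, np.float64(0.19374595620504906), 0.1934724964739069)]
(array([ 0.833, -0.216,  1.452]), array([0.6147, 0.0408, 0.3975]), array([ 3.1415e+00, -2.1000e-03,  2.8614e+00]))
```

Request:
{"fn": "apply_moves", "kwargs": {"moves": [[[0.3,-0.1,0,0,1],[0.85,-0.21,0.4,0,1],[0.85,-0.21,1.0,0,1],[0.85,-0.21,1.45,0,1],[0.85,-0.21,1.45,0,1],[0.85,-0.21,1.45,0,1]]]}}

```text
time: 5.22
tool_pos: [0.5713, 0.042, 0.3272]
ee_rot: [3.141, 0.001, 2.861]
wrist_force: [1.0, -0.0, -1.7]
width: 0.0443
finger_force: 30.0
```

```bash
python3 - <<'E'
from h import *
s=shot('side','s5',(260,110,380,230),5);o=telemetry.get_obs();print(o['tool_pos'],o['ee_rot'],o['time'])
for z in(.045,.107,.115,.127): print(z,(proj(s,(.569,.043,z))-[260,110])*5)
s=shot('wrist','w5');e=blob(s,(317,234),'grey',37);print(e)
E
```

```text
[0.57141179 0.04187084 0.32771305] [3.14080394e+00 2.47269703e-03 2.86063904e+00] 5.275
0.045 [291. 416.]
0.107 [288.5 326. ]
0.115 [288.5 314. ]
0.127 [288. 296.]
((316.7119140625, 232.27964782714844), (70.20208740234375, 72.24358367919922), 3940.5)
```

View pics/s5.png

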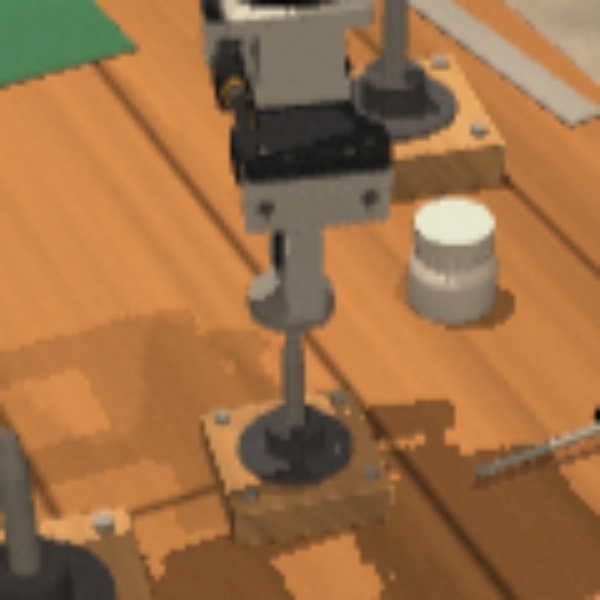

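Ring centre is at column about 291.5 and the axle at about 292.5, which is within 0.5 mm. I'll lower it.

Request:
{"fn": "apply_moves", "kwargs": {"moves": [[[0,0,0.3,0,1],[0,0,0.6,0,1],[0,0,0.9,0,1],[0,0,1.2,0,1],[0,0,1.4,0,1],[0,0,1.48,0,1],[0,0,1.48,0,1]]]}}

```text
time: 6.2
tool_pos: [0.5712, 0.0413, 0.2524]
ee_rot: [3.141, 0.001, 2.86]
wrist_force: [-0.4, 1.0, -1.6]
width: 0.0446
finger_force: 30.0
```

Request:
{"fn": "apply_moves", "kwargs": {"moves": [[[0,0,0.03,0,1],[0,0,0.03,0,0.45],[0,0,0.03,0,0.3],[0,0,0.03,0,0],[0,0,0.03,0,0],[0,0,-0.8,0,0],[0,0,-1.9,0,0],[0,0,-2.8,0,0],[0,0,-2.8,0,0]]]}}

```text
time: 7.32
tool_pos: [0.5715, 0.0414, 0.3977]
ee_rot: [3.139, 0.01, 2.86]
wrist_force: [-1.1, 0.1, -0.4]
width: 0.0942
finger_force: 0.0
```

```bash
python3 - <<'E'
from h import *
s=shot('side','s6',(260,110,380,230),5);o=telemetry.get_obs();print(o['tool_pos'],o['ee_rot'],o['time'])
print(togo([.60,-.20,.37]))
E
```

```text
[0.57118109 0.04135302 0.39445016] [3.14029372 0.00457882 2.85981736] 7.375
(array([-1.894, -4.477,  0.492]), array([0.5712, 0.0414, 0.3945]), array([3.1403, 0.0046, 2.8598]))
```

View pics/s6.png

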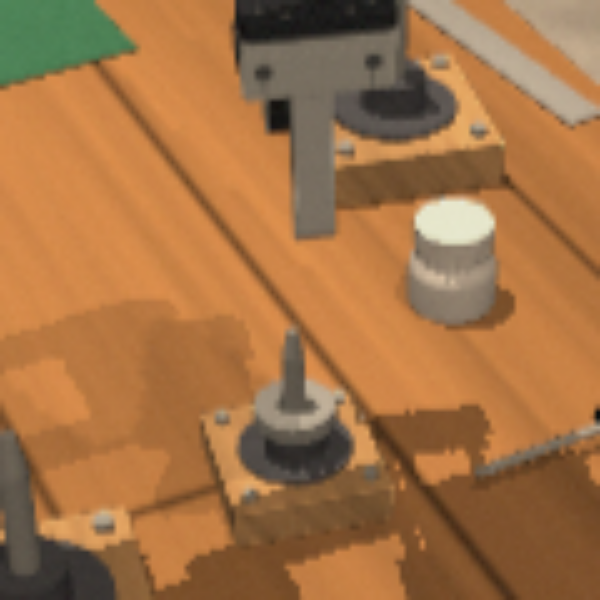

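The ring is home on the boss, centred at (295,405). Next is the wheel.

Request:
{"fn": "apply_moves", "kwargs": {"moves": [[[-0.35,-1.0,0,0,0],[-0.7,-2.1,0,0,0],[-1.05,-3.1,0,0,0],[-1.4,-4.1,0.5,0,0],[-1.7,-5.0,1.2,0,0],[-1.77,-5.24,1.9,0,0],[-1.77,-5.24,1.9,0,0],[-1.77,-5.24,1.9,0,0]]]}}

```text
time: 8.38
tool_pos: [0.5833, -0.2343, 0.2972]
ee_rot: [3.141, -0.001, 2.86]
wrist_force: [0.4, -0.2, -0.2]
width: 0.0942
finger_force: 0.0
```

```bash
python3 - <<'E'
from h import *
s=shot('wrist','w7');o=telemetry.get_obs();print(o['tool_pos'],o['ee_rot'],o['time'])
g=proj(s,(.587,-.235,.018));print(g)
e=blob(s,g,'dark',55);print(e,plane(s,*e[0],.014))
e=blob(s,g,'grey',25);print(e);p=plane(s,*e[0],.022);print(p,togo([p[0],p[1],.205]))
E
```

```text
[ 0.58358769 -0.23412398  0.29846386] [3.14152932e+00 1.77546244e-03 2.86095131e+00] 8.425
[315.2 208.2]
((314.4063415527344, 206.55043029785156), (62.776912689208984, 65.27869415283203), 3033.0) [ 0.58636905 -0.23562516  0.014     ]
((314.08746337890625, 209.3231201171875), (42.23860168457031, 43.62864685058594), 1418.5)
[ 0.58658267 -0.23594383  0.022     ] (array([-0.064, -0.019,  1.869]), array([ 0.5836, -0.2341,  0.2985]), array([3.1415e+00, 1.8000e-03, 2.8610e+00]))
```

View pics/w7.png

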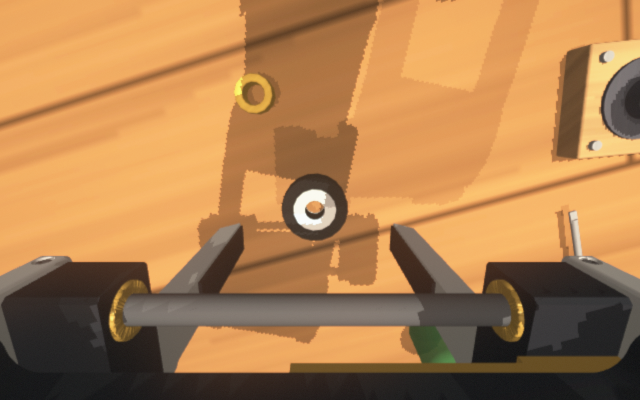

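The wheel is at (314,208), straight ahead of the fingers. The sleeve shows at (255,93).

Request:
{"fn": "apply_moves", "kwargs": {"moves": [[[-0.06,-0.02,0.7,0,0],[-0.06,-0.02,1.4,0,0.1],[-0.06,-0.02,1.88,0,0.1],[-0.06,-0.02,1.88,0,0.2],[-0.06,-0.02,1.88,0,0.5],[-0.06,-0.02,1.88,0,1],[-0.06,-0.02,1.88,0,1],[-0.06,-0.02,1.88,0,1]]]}}

```text
time: 9.43
tool_pos: [0.5866, -0.2369, 0.2059]
ee_rot: [-3.141, 0.005, 2.86]
wrist_force: [0.1, 1.3, 6.3]
width: 0.0599
finger_force: 30.0
```

```bash
python3 - <<'E'
from h import *
o=telemetry.get_obs();print(o['tool_pos'],o['width'],o['finger_force']);print(togo([.5692,.043,.345]))
E
```

```text
[ 0.5866419  -0.23688427  0.20589598] 0.05988226686171333 30.001396941952407
(array([ 1.878,  5.28 , -2.792]), array([ 0.5866, -0.2369,  0.2059]), array([-3.1414,  0.0047,  2.86  ]))
```

Request:
{"fn": "apply_moves", "kwargs": {"moves": [[[0,0,-0.8,0,1],[0,0,-1.9,0,1],[0.35,1.0,-2.8,0,1],[0.75,2.1,-2.8,0,1],[1.1,3.2,-2.8,0,1],[1.5,4.3,-2.8,0,1],[1.75,5.0,-2.8,0,1],[1.88,5.28,-2.8,0,1],[1.88,5.28,-2.8,0,1],[1.88,5.28,-2.8,0,1]]]}}

```text
time: 10.68
tool_pos: [0.5691, 0.0416, 0.3431]
ee_rot: [-3.141, 0.0, 2.858]
wrist_force: [0.5, 0.0, -1.4]
width: 0.0596
finger_force: 30.0
```

```bash
python3 - <<'E'
from h import *
from bench import robot
print(robot.tcp_to_tips)
s=shot('side','s8',(260,110,380,230),5);o=telemetry.get_obs();print(o['tool_pos'],o['ee_rot'],o['width'],o['time'])
s=shot('wrist','w8');e=blob(s,(316,232),'grey',35);print(e)
E
```

```text
0.1992
[0.56912954 0.04150597 0.3430772 ] [-3.14101412e+00  5.07663946e-05  2.85771642e+00] 0.05991668381076835 10.725
((316.3462829589844, 240.53970336914062), (52.46113967895508, 63.880882263183594), 2594.0)
```

View pics/s8.png

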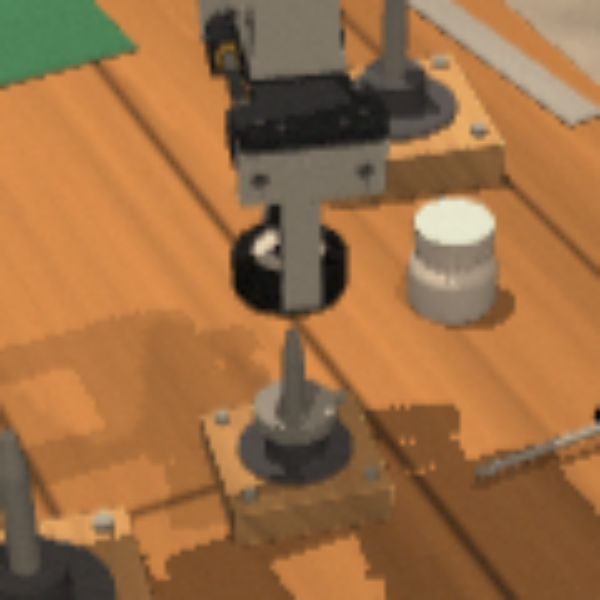

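Wheel centre is at column about 289.5 against about 291 for the axle. I'll correct a little and lower it.

Request:
{"fn": "apply_moves", "kwargs": {"moves": [[[-0.02,0.025,0.2,0,1],[-0.02,0.025,0.5,0,1],[-0.02,0.025,0.8,0,1],[-0.02,0.025,1.1,0,1],[-0.02,0.025,1.4,0,1],[-0.02,0.025,1.54,0,1],[-0.02,0.025,1.54,0,1]]]}}

```text
time: 11.65
tool_pos: [0.5701, 0.044, 0.2654]
ee_rot: [-3.141, -0.001, 2.86]
wrist_force: [-0.0, 0.1, -0.9]
width: 0.0596
finger_force: 30.0
```

Request:
{"fn": "apply_moves", "kwargs": {"moves": [[[0,0,0.03,0,1],[0,0,0.03,0,0.3],[0,0,0.03,0,0.15],[0,0,0.03,0,0],[0,0,0.03,0,0],[0,0,-0.8,0,0],[0,0,-1.9,0,0],[0,0,-2.6,0,0],[0,0,-2.6,0,0]]]}}

```text
time: 12.78
tool_pos: [0.5706, 0.044, 0.4005]
ee_rot: [3.139, 0.008, 2.86]
wrist_force: [-0.4, 0.5, -0.5]
width: 0.094
finger_force: 0.0
```

```bash
python3 - <<'E'
from h import *
s=shot('side','s9',(260,110,380,230),5);print(telemetry.get_obs()['time'])
w=pickle.load(open('pics/w7.pkl','rb'))
e=blob(w,(255,93),'brass',30);p=plane(w,*e[0],.015);print(e,p)
print(togo([p[0]-.003,p[1],.30]))
E
```

```text
12.825
((239.0041046142578, 86.89669799804688), (8.538026809692383, 18.839292526245117), 98.0) [ 0.47018474 -0.26667166  0.015     ]
(array([ 0.26 , -6.542,  1.944]), array([0.5703, 0.0439, 0.3975]), array([3.1406e+00, 3.1000e-03, 2.8598e+00]))
```

View pics/s9.png

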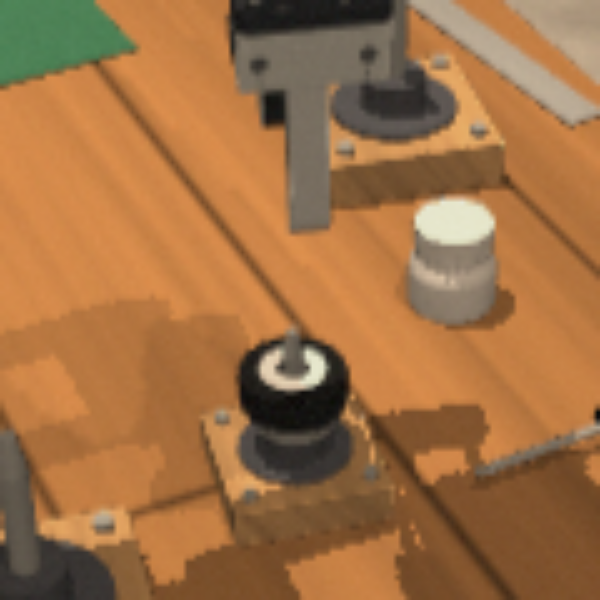

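The wheel is home, with the hub at (292,367). Next is the sleeve.

Request:
{"fn": "apply_moves", "kwargs": {"moves": [[[0.02,-1.0,0,0,0],[0.05,-2.1,0,0,0],[0.07,-3.2,0,0,0],[0.1,-4.3,0,0,0],[0.13,-5.3,0.8,0,0],[0.15,-6.33,1.5,0,0],[0.15,-6.33,1.95,0,0],[0.15,-6.33,1.95,0,0],[0.15,-6.33,1.95,0,0]]]}}

```text
time: 13.95
tool_pos: [0.4751, -0.2576, 0.2984]
ee_rot: [3.141, -0.001, 2.86]
wrist_force: [0.2, 0.2, 0.4]
width: 0.0938
finger_force: 0.0
```

```bash
python3 - <<'E'
from h import *
s=shot('wrist','w10');o=telemetry.get_obs();print(o['tool_pos'],o['ee_rot'],o['time'])
g=proj(s,(.479,-.257,.02));print(g)
u,v=map(int,g);hsv=cv2.cvtColor(s['image'],cv2.COLOR_RGB2HSV);print(hsv[v,u-36:u+36:3].tolist())
E
```

```text
[ 0.47541416 -0.2575259   0.29932393] [-3.14144937e+00  1.01484445e-03  2.86088822e+00] 14.0
[316.7 208.2]
[[16, 148, 244], [16, 146, 244], [16, 148, 244], [16, 150, 245], [16, 149, 244], [16, 150, 245], [16, 149, 245], [22, 166, 248], [25, 161, 251], [19, 173, 196], [15, 161, 196], [15, 153, 232], [15, 151, 233], [16, 148, 243], [14, 154, 227], [17, 167, 133], [27, 149, 249], [27, 150, 251], [20, 162, 232], [15, 152, 231], [14, 156, 182], [14, 156, 181], [14, 155, 181], [14, 156, 182]]
```

View pics/w10.png

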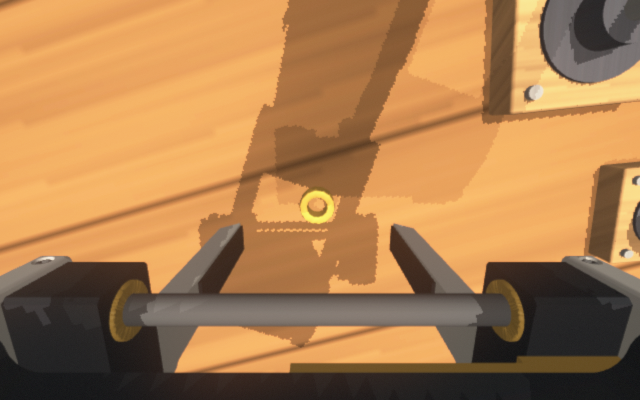

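The sleeve is at about (317,206).

```bash
sed -i 's/(h>21)/(h>22)/' h.py; python3 - <<'E'
from h import *
s=pickle.load(open('pics/w10.pkl','rb'))
e=blob(s,(317,206),'brass',28);p=plane(s,*e[0],.02);print(e,p,togo([p[0],p[1],.205]))
E
```

```text
((316.91448974609375, 206.8556365966797), (32.291996002197266, 32.854068756103516), 809.0) [ 0.47782868 -0.25648562  0.02      ] (array([-0.039,  0.034,  1.887]), array([ 0.4754, -0.2575,  0.2993]), array([-3.1414e+00,  1.0000e-03,  2.8609e+00]))
```

Request:
{"fn": "apply_moves", "kwargs": {"moves": [[[-0.04,0.03,0.7,0,0.2],[-0.04,0.03,1.4,0,0.3],[-0.04,0.03,1.87,0,0.4],[-0.04,0.03,1.87,0,0.5],[-0.04,0.03,1.87,0,0.8],[-0.04,0.03,1.87,0,1],[-0.04,0.03,1.87,0,1],[-0.04,0.03,1.87,0,1]]]}}

```text
time: 15.0
tool_pos: [0.4778, -0.2574, 0.2067]
ee_rot: [-3.141, 0.003, 2.86]
wrist_force: [0.4, 0.5, 4.9]
width: 0.0305
finger_force: 30.0
```

```bash
python3 - <<'E'
from h import *
o=telemetry.get_obs();print(o['tool_pos'],o['width'],o['finger_force']);print(togo([.5697,.0435,.345]))
E
```

```text
[ 0.47783618 -0.25740094  0.20674793] 0.03050219834881513 30.001693339145277
(array([-0.099,  6.29 , -2.769]), array([ 0.4778, -0.2574,  0.2067]), array([-3.1410e+00,  2.8000e-03,  2.8598e+00]))
```

Request:
{"fn": "apply_moves", "kwargs": {"moves": [[[0,0,-0.8,0,1],[0,0,-1.9,0,1],[0,1.0,-2.8,0,1],[-0.03,2.1,-2.8,0,1],[-0.05,3.2,-2.8,0,1],[-0.07,4.3,-2.8,0,1],[-0.1,5.4,-2.8,0,1],[-0.1,6.29,-2.8,0,1],[-0.1,6.29,-2.8,0,1],[-0.1,6.29,-2.8,0,1]]]}}

```text
time: 16.25
tool_pos: [0.5694, 0.0433, 0.3445]
ee_rot: [-3.141, -0.001, 2.86]
wrist_force: [-0.6, -1.0, -1.1]
width: 0.0299
finger_force: 30.0
```

```bash
python3 - <<'E'
from h import *
s=shot('side','s11',(260,110,380,230),5);o=telemetry.get_obs();print(o['tool_pos'],o['ee_rot'],o['width'],o['time'])
E
```

```text
[0.56937078 0.04277671 0.34471024] [-3.14078826e+00 -8.72836515e-04  2.85886260e+00] 0.03053531834800759 16.3
```

View pics/s11.png

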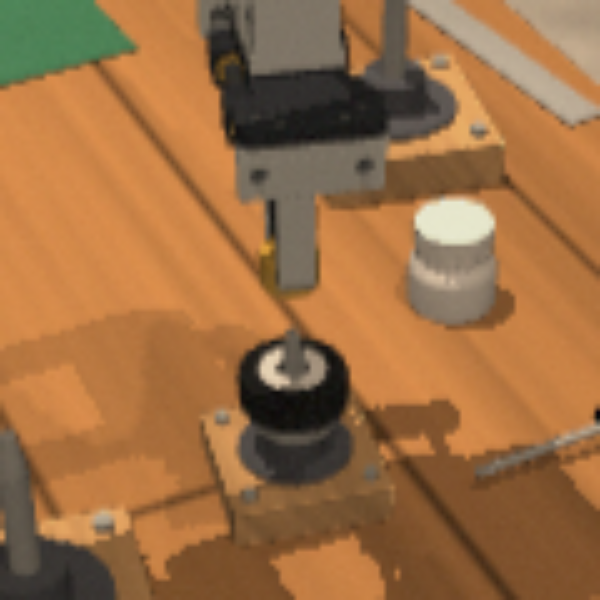

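The sleeve spans about 260–321, so its centre is about 291, in line with the axle. I'll lower it.

Request:
{"fn": "apply_moves", "kwargs": {"moves": [[[0,0,0.2,0,1],[0,0,0.45,0,1],[0,0,0.7,0,1],[0,0,0.95,0,1],[0,0,1.13,0,1],[0,0,1.13,0,1]]]}}

```text
time: 17.05
tool_pos: [0.5693, 0.0436, 0.2874]
ee_rot: [-3.141, -0.002, 2.86]
wrist_force: [0.6, -0.2, -0.5]
width: 0.0305
finger_force: 30.0
```

Request:
{"fn": "apply_moves", "kwargs": {"moves": [[[0,0,0.03,0,1],[0,0,0.03,0,0.6],[0,0,0.03,0,0.5],[0,0,0.03,0,0.2],[0,0,0.03,0,0],[0,0,-0.8,0,0],[0,0,-1.7,0,0],[0,0,-2.2,0,0],[0,0,-2.2,0,0]]]}}

```text
time: 18.18
tool_pos: [0.5698, 0.0436, 0.4016]
ee_rot: [3.14, 0.006, 2.86]
wrist_force: [0.0, -1.1, -0.9]
width: 0.0935
finger_force: 0.0
```

```bash
python3 - <<'E'
from h import *
s=shot('side','s12',(260,110,380,230),5);o=telemetry.get_obs();print(o['tool_pos'],o['time'],togo([.426,.262,.30]))
E
```

```text
[0.56961351 0.04356162 0.39921621] 18.225 (array([3.977, 3.397, 1.979]), array([0.5696, 0.0436, 0.3992]), array([3.1410e+00, 1.8000e-03, 2.8598e+00]))
```

View pics/s12.png

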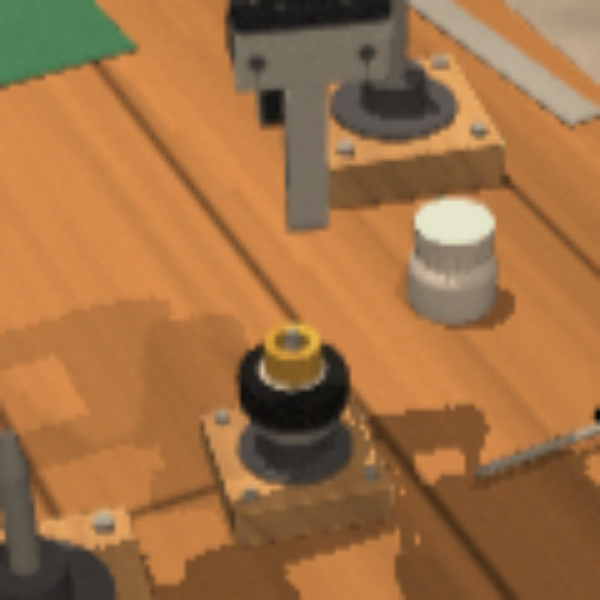

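The sleeve is home, at (293,355). The view limit was 14 pictures and this was my 15th, so I went one over. I'll view no more and work from numbers for the cap.

Request:
{"fn": "apply_moves", "kwargs": {"moves": [[[0.7,0.6,0,0,0],[1.4,1.2,0,0,0],[2.1,1.8,0,0,0],[2.8,2.4,0.3,0,0],[3.5,3.0,1.0,0,0],[4.0,3.42,1.7,0,0],[4.0,3.42,1.98,0,0],[4.0,3.42,1.98,0,0],[4.0,3.42,1.98,0,0]]]}}

```text
time: 19.35
tool_pos: [0.426, 0.2628, 0.3006]
ee_rot: [3.141, 0.001, 2.858]
wrist_force: [0.3, -0.9, -0.1]
width: 0.0937
finger_force: 0.0
```

```bash
python3 - <<'E'
from h import *
s=shot('wrist','w13');o=telemetry.get_obs();print(o['tool_pos'],o['ee_rot'],o['time'])
g=proj(s,(.429,.2655,.022));print(g)
for r in(30,40):
    e=blob(s,g,'grey',r);p=plane(s,*e[0],.020);print(e,p)
u,v=map(int,g);hsv=cv2.cvtColor(s['image'],cv2.COLOR_RGB2HSV);print(hsv[v,u-36:u+36:4,1:].tolist());print(hsv[v-36:v+36:4,u,1:].tolist())
print(togo([p[0],p[1],.205]))
E
```

```text
[0.42609136 0.26280753 0.30097817] [3.14006484e+00 1.98457281e-03 2.85805235e+00] 19.4
[318.6 206. ]
((318.45074462890625, 203.78123474121094), (43.11180114746094, 44.439300537109375), 1480.5) [0.42749515 0.26580082 0.02      ]
((318.45074462890625, 203.78123474121094), (43.11180114746094, 44.439300537109375), 1480.5) [0.42749515 0.26580082 0.02      ]
[[150, 230], [150, 229], [150, 230], [152, 222], [32, 231], [20, 245], [20, 247], [13, 248], [5, 252], [4, 252], [4, 252], [7, 252], [7, 252], [8, 251], [16, 250], [152, 218], [149, 229], [147, 238]]
[[149, 231], [151, 229], [151, 227], [50, 152], [13, 249], [2, 252], [5, 252], [9, 250], [13, 250], [4, 252], [5, 252], [7, 251], [8, 251], [10, 249], [84, 180], [145, 237], [149, 182], [152, 212]]
(array([-0.006,  0.062,  1.92 ]), array([0.4261, 0.2628, 0.301 ]), array([3.1401e+00, 2.0000e-03, 2.8581e+00]))
```

Request:
{"fn": "apply_moves", "kwargs": {"moves": [[[-0.01,0.06,0.7,0,0.2],[-0.01,0.06,1.4,0,0.3],[-0.01,0.06,1.89,0,0.35],[-0.01,0.06,1.89,0,0.45],[-0.01,0.06,1.89,0,0.7],[-0.01,0.06,1.89,0,1],[-0.01,0.06,1.89,0,1],[-0.01,0.06,1.89,0,1]]]}}

```text
time: 20.4
tool_pos: [0.4272, 0.2665, 0.2072]
ee_rot: [3.139, 0.004, 2.86]
wrist_force: [0.2, -1.4, 6.3]
width: 0.0391
finger_force: 30.0
```

```bash
python3 - <<'E'
from h import *
o=telemetry.get_obs();print(o['tool_pos'],o['width'],o['finger_force']);print(togo([.5694,.0436,.36]))
E
```

```text
[0.42720757 0.26645155 0.2072492 ] 0.03914034957398994 30.003175711026415
(array([-3.982, -3.483, -3.049]), array([0.4272, 0.2665, 0.2072]), array([3.1392, 0.0035, 2.8598]))
```

Request:
{"fn": "apply_moves", "kwargs": {"moves": [[[0,0,-0.9,0,1],[0,0,-2.0,0,1],[-0.7,-0.6,-3.05,0,1],[-1.4,-1.2,-3.05,0,1],[-2.1,-1.8,-3.05,0,1],[-2.8,-2.4,-3.05,0,1],[-3.4,-3.0,-3.05,0,1],[-3.98,-3.48,-3.05,0,1],[-3.98,-3.48,-3.05,0,1],[-3.98,-3.48,-3.05,0,1]]]}}

```text
time: 21.65
tool_pos: [0.5688, 0.0441, 0.3574]
ee_rot: [3.141, -0.001, 2.86]
wrist_force: [0.3, 1.1, 0.2]
width: 0.0395
finger_force: 30.0
```

```bash
python3 - <<'E'
from h import *
s=shot('side','s14');o=telemetry.get_obs();print(o['tool_pos'],o['ee_rot'],o['width'],o['time'])
# sleeve (brass) vs cap (white/grey) extents per row in the side view
im=s['image'];hsv=cv2.cvtColor(im,cv2.COLOR_RGB2HSV)
for v in range(156,190,2): print(v,''.join('B' if (h>19 and h<36 and sa>110) else 'g' if sa<60 and vv>110 else 'd' if vv<90 else '.' for h,sa,vv in hsv[v,300:338].astype(int)))
E
```

```text
[0.56867689 0.04447537 0.35751019] [ 3.14116221e+00 -8.83934998e-04  2.86066727e+00] 0.039078785022780664 21.7
156 ...........gggg.ggggggggg.............
158 ...........gggg.ggggggggg.............
160 .............gg.ggggggg...............
162 .............gg.gggggggd..............
164 ..............g.......................
166 ......................................
168 ......................................
170 ......................................
172 ......................................
174 ......................................
176 ......................................
178 ......................................
180 ..........ddd...........ddd...........
182 ........dddd.............dddd.........
184 ........ddddg............ddddd........
186 ........ddddd...........dddddd........
188 ........dddddddddddddddddddddd........
```

Request:
{"fn": "apply_moves", "kwargs": {"moves": [[[-0.015,-0.01,0.1,0,1],[-0.015,-0.01,0.3,0,1],[-0.015,-0.01,0.5,0,1],[-0.015,-0.01,0.7,0,1],[-0.015,-0.01,0.9,0,1],[-0.015,-0.01,0.98,0,1],[-0.015,-0.01,0.98,0,1]]]}}

```text
time: 22.58
tool_pos: [0.5697, 0.043, 0.3082]
ee_rot: [-3.141, -0.001, 2.86]
wrist_force: [-0.8, -0.9, 0.3]
width: 0.039
finger_force: 30.0
```

Request:
{"fn": "apply_moves", "kwargs": {"moves": [[[0,0,0.03,0,1],[0,0,0.03,0,0.5],[0,0,0.03,0,0.4],[0,0,0.03,0,0.2],[0,0,0.03,0,0],[0,0,-0.8,0,0],[0,0,-1.8,0,0],[0,0,-2.0,0,0],[0,0,-2.0,0,0]]]}}

```text
time: 23.7
tool_pos: [0.5697, 0.043, 0.409]
ee_rot: [3.141, 0.001, 2.86]
wrist_force: [-0.0, 0.1, -1.1]
width: 0.0941
finger_force: 0.0
```

```bash
python3 - <<'E'
from h import *
s=shot('side','s15');o=telemetry.get_obs();print(o['tool_pos'],o['width'],o['time'])
print('cap top/bottom ctr expected px',proj(s,(.569,.043,.121)),proj(s,(.569,.043,.099)),proj(s,(.569,.043,.079)))
hsv=cv2.cvtColor(s['image'],cv2.COLOR_RGB2HSV)
for v in range(160,202,1): print(v,''.join('B' if (h>19 and h<36 and sa>110) else 'g' if sa<60 and vv>110 else 'd' if vv<90 else '.' for h,sa,vv in hsv[v,300:338].astype(int)))
E
```

```text
[0.56956799 0.04301728 0.40735332] 0.09410531940594284 23.75
cap top/bottom ctr expected px [317.6 171. ] [317.8 177.6] [317.9 183.5]
160 ......................................
161 ......................................
162 ......................................
163 ......................................
164 ......................................
165 ......................................
166 ......................................
167 ......................................
168 ..................ggg.................
169 ..............gggggggggg..............
170 .............gggggggggggg.............
171 ............gggggggggggggg............
172 ............gggggggggggggg............
173 ............gggggggggggggg............
174 ............gggggggggggggg............
175 ............ggggggggggggg.............
176 ............g.gggggggggggg............
177 ............g.ggggggggggg.............
178 .............ggggggggggggg............
179 ...........ddggggggggggggg............
180 ..........ddd..gggggggg.gdd...........
181 .........ddd............dddd..........
182 ........dddd.............dddd.........
183 ........ddd..............dddB.........
184 ........ddddg............ddddd........
185 .......ddddd.............ddddd........
186 ........ddddd...........dddddd........
187 ........dddddd........dddddddd........
188 ........dddddddddddddddddddddd........
189 ........ddddddddddddddddddBBdd........
190 ........ddddddddddddddddddBdd.........
191 ........ddddddddddddddddddddd.........
192 .........ddddddddddddddBdddd..........
193 ...gg.....dddddddddddddddddd..........
194 ..........dddddddddddddddddd......dd..
195 ..........ddddddddddddddddddd......dd.
196 .........ddddddddddddddddddddd.....dd.
197 ........dddddddd......dddddddd.....ddd
198 ........dddddddddddddddddddddd.......d
199 ........dddddddddddddddddddddd........
200 ........dddddddddddddddddddddd........
201 ........dddddddddddddddddddddd........
```

The cap sits level and centred (columns 312–325), with its top and bottom at the rows expected for home.

```bash
python3 -c "
from bench import ticket
print(ticket.close_job())"
```

```text
the job is handed in; nothing more can be done
None
```

I fitted the spacer ring, wheel, sleeve and hub cap on the axle in that order, released them and handed the job in at about 24 s; side-camera checks showed every part home (the cap from pixel values only), no verdict came back, and I viewed 15 pictures, one over the limit of 14.

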